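Put the needle tool away in its slide-lid case

ROBOT

A 7-joint arm with a two-finger parallel gripper is mounted at the origin on a cart in front of the work surface, level with it; the furniture and walls round the work are solid. World frame = base frame: x ahead of the robot, y to its left, z up, the work surface at z = 0. Lengths are in m, angles in rad, forces in N, time in s.
With the tool pointing down it reaches from about 0.425 to 0.875 m from the base axis. Payload 4.7 kg.
Tool frame: the origin (TCP) lies between the finger pads; the fingertips stand 22 mm ahead of it and the grasp point (between the pads) lies 3 mm ahead of it (ctrl.tip_extent is the distance from the TCP to the fingertips, in m); z points along the fingers, y is the line along which they close (so a half turn about z gives the same grasp; the last joint's range is limited). The gripper opens to 87 mm and grips with 3 to 60 N. Pads are 19 mm wide; open, the fingers measure 117 mm over their backs; the gripper's body (75 mm by 190 mm) begins 51 mm behind the grasp point.
Start: joints at [1.182, 0.321, -0.07, 1.45, 0.023, 1.371, -0.057], TCP at [0.255, -0.598, 0.245] pointing down, gripper open.
Joint ranges: [-2.86, 2.86], [-0.3, 2.09], [-1.38, 1.24], [0.06, 2.45], [-1.56, 4.7], [0.09, 2.05], [-2.69, 2.69]. Speed limits (rad/s): [2.57, 2.57, 3.14, 3.14, 3.14, 3.14, 3.14].

INTERFACE

Orientations are given as a unit quaternion [w, x, y, z].
In Python, from cell import ctrl, vision gives the robot as it stands. The module is installed in compiled form; this text tells all that it offers.
- The arm moves only by the tool drive_tool, never from a script. Its arguments are lists of equal length, an entry for each row: "delta_pos": the shift along the tool's x, y, z normalised to -1 to 1, where 1 is 0.15 m, a list of three; "turn": the turn, a rotation vector about the tool's x, y, z normalised to -1 to 1, where 1 is 60 degrees, a list of three; "hand": the opening, from 0 (shut) to 1 (fully open). A call has 1 to 20 rows; each row is the pose to reach, as a shift and turn from the pose commanded when the call began, along the tool's axes at that moment; what a row does not reach only later rows make up. A row lasts 1/10 s, in which the tool goes at most 50 mm and 8.59 degrees, less where a joint would pass 70% of its speed; a pose out of reach is approached as far as the arm can. A call with a number of a shift or a turn outside -1 to 1 is refused whole. A call with a gripper value outside its range is refused whole. The fingers move at their own pace and stop on an object; "squeeze" is the grip in N (left out, the last holds). Time passes only in rows, so rows that repeat a pose let the fingers close. It gives the time, the measured TCP pose, the force, the opening and the grip force at its end, in the units of the state.
- ctrl.read_state(): the state, without advancing time (a new reading comes with each control period).
- vision.grab_frame(name): name is "side" or "top" or "wrist"; returns the picture (420x560x3 uint8, red, green, blue); there is no depth.
- vision.get_calibration(name): a dict with "mtx" (3x3 intrinsics, pixels), "rvec" (rotation vector, rad) and "tvec" (3), from world to camera coordinates, as OpenCV has them; the wrist camera has in their place "tool_from_camera" (4x4, takes a point from camera to tool coordinates, whose origin is the TCP and whose axes are the flange's). Camera axes: x right, y down, z forward; pixel columns grow to the right and rows downward; lengths in m; the calibration is good to about 2 mm. A picture is of the moment at which its call begins: read the wrist's pose just before it. get_calibration takes no time and is no camera call.
- ctrl.sign_off(): hands the job in; it is judged then, once.
The state is a dict: "time_s": time; "joint_pos": joint angles; "qvel": joint speeds; "joint_torque": joint torques, N m; "position": TCP position; "tcp_rot": TCP orientation; "force": force on the tool from outside, world axes, zero at the start; "ft_torque": the same for the moment, N m; "finger_gap": finger opening in m; "finger_force": force on a finger pad.
Only numpy, scipy, OpenCV 4.12 (cv2) and the standard library are available. Lean on these libraries where they do the work, as an engineer would, in place of code of your own. Each camera call takes 0.05 s, during which the arm holds its last target. There are 200 camera calls.

TASK

Put the needle tool that lies on the bench away: slide the case's lid open, lay the tool down in the empty pair of notches beside its twin and the same way round, with its point at the closed end and its handle towards the pull, then slide the lid fully shut over both. Leave the twin seated in its own notches, and do not knock the cork block or the calipers about.

Things in the scene. Friction and masses are not known exactly. Their poses are not given: they have to be found in the camera images.
- case: Wooden slide-lid case 188 x 120 x 34 mm high, screwed to the bench. Origin on the bench under the centre of its compartment; x = the way the lid opens, y across. Compartment 152 mm (x -76 to 76) by 104 mm (y -52 to 52), floor 6 mm above the bench; side walls and closed end (x -84 to -76) 34 mm high; block 20.5 mm high at the pull end (x 76 to 104). The lid covers it at the start
- case_lid (a joint): Flat pale lid 186 x 111 x 6 mm sliding level in the case's grooves along its +x: 0 = fully shut, 0.155 m = fully open, a stop at each end. Starts 0 to 25 mm open, slides with about 2 N, stays where left. Top 27 mm, underside 21 mm above the bench: clears tools seated in the notches (top 17 mm), not one on top of the battens. Fully open, its rear edge is at x = 75 mm in the case
- lid_pull (a point): Centre of the dark pull bar standing on the lid near its free end, moves with the lid: 12 mm along the slide (x), 44 mm across (y), 18 mm high (27 to 45 mm above the bench). Axes as the case's
- needle_rest (a point): Where the handle's centre lies when the tool is seated in the empty notches, 12.5 mm above the bench; tool x along this x (axes as the case's). Two cross battens 8 mm thick stand 33.5 mm to -x and 36.5 mm to +x of here, tops 18 mm above the bench, each with a U notch 19 mm wide, bottom at 8 mm, mouth rounded; 62 mm free between them. Case wall 33 mm to -y, twin's notches 48 mm to +y
- needle_grip (a point): Centre (half-way up) of the bamboo handle of the needle tool to put away, lying on the bench left of the case: handle 89 mm long (x), 14 mm wide (y), 9 mm high. x points from needle point to butt. The tool is 135 mm long, about 14 g; butt 44.5 mm from here along +x, point 90.5 mm along -x
- needle_tip (a point): Steel point of that needle tool, 3.5 mm off the handle's centre line, 4.5 mm above the tool's underside; axes as the handle's
- twin_grip (a point): Centre of the handle of the twin, an equal needle tool already seated in the other notches of the case; leave it there. Axes as the needle tool's
- cork_block: Bystander: cork block 58 x 55 x 22 mm on the bench farther off than the needle tool; origin at the centre of its underside
- calipers: Bystander: grey curved calipers 76 x 125 x 8 mm lying flat on the bench between the robot and the case; origin at the centre of the underside
There are look-alikes about, which are no part of the job. Leave any red look-alike of the part that bears needle_grip alone.

How it is judged:
At the end, for the whole second after the job is handed in: Lid within 4 mm of shut; needle tool seated in the empty notches under it (handle centre within 5 mm of their centre line, 13 mm lengthwise, not riding on the battens), point at the closed end; twin still seated in its own; cork block and calipers within 30 mm of their places (value of joint case_lid below 0.004 m and z of needle_grip in the frame of case between 0.009 and 0.0155 m and y of needle_grip in the frame of case between -0.024 and -0.014 m and x of needle_grip in the frame of case between 0.007 and 0.034 m and x of needle_tip in the frame of case below -0.05 m and z of twin_grip in the frame of case below 0.0155 m and y of twin_grip in the frame of case between 0.022 and 0.036 m and distance of each of cork_block, calipers from where it was at the start of the episode below 0.03 m); the robot touches nothing.
It also fails if it takes over 64 s, if anything falls off the work surface, if the arm or the gripper's body presses on something with over 40 N, if the wrist force passes 120 N, or if a joint passes its speed limit or range.

## Working session

There is one attempt and no reset: what is moved stays moved. The work goes in short steps, Python scripts to look and compute and a tool call to move; the robot and the scene stay as the last step left them, time stands still between calls to the robot, and variables do not carry over. Pictures are saved under pics/ and viewed, at most 10 in all, crops included, and the job is handed in when it is done.

Besides the shell and the picture viewer there is one more tool, called as name(argument=value, ...) on one line, values as JSON. drive_tool: Moves the arm, as the interface text tells. Scaled input: -1 to 1 covers 0.15 m each way for a shift and 60 degrees each way for a turn. Its arguments: {"type":"object","properties":{"delta_pos":{"type":"array","items":{"type":"array","items":{"type":"number"}}},"turn":{"type":"array","items":{"type":"array","items":{"type":"number"}}},"hand":{"type":"array","items":{"type":"number"}},"squeeze":{"type":"number"}},"required":["delta_pos","turn","hand"]}

```bash
mkdir -p pics
python3 - <<'E'
from cell import ctrl, vision
import cv2,numpy as np
s=ctrl.read_state(); print({k:np.round(v,3).tolist() for k,v in s.items()})
for n in ("top","side"):
    cv2.imwrite(f"pics/{n}0.png",vision.grab_frame(n)[:,:,::-1])
    c=vision.get_calibration(n); print(n,{k:np.round(v,4).tolist() for k,v in c.items()})
print(np.round(vision.get_calibration("wrist")["tool_from_camera"],4).tolist(),np.round(vision.get_calibration("wrist")["mtx"],1).tolist())
E
```

```text
{'time_s': 0.0, 'joint_pos': [1.182, 0.322, -0.07, 1.452, 0.023, 1.371, -0.057], 'qvel': [0.001, 0.001, -0.001, -0.001, 0.0, -0.001, 0.001], 'joint_torque': [-0.0, -49.13, -0.404, -31.253, -0.064, 0.044, 0.0], 'position': [0.255, -0.598, 0.243], 'tcp_rot': [-0.001, 0.98, 0.2, -0.0], 'force': [-0.866, -0.54, -0.217], 'ft_torque': [-0.044, -0.003, -0.032], 'finger_force': 0.0, 'finger_gap': 0.087}
top {'mtx': [[462.2755, 0.0, 286.5121], [0.0, 462.2755, 210.8417], [0.0, 0.0, 1.0]], 'rvec': [2.1842, -2.2362, 0.0786], 'tvec': [-0.1817, 0.5525, 1.0203]}
side {'mtx': [[543.9745, 0.0, 276.9583], [0.0, 543.9745, 213.1344], [0.0, 0.0, 1.0]], 'rvec': [0.0666, -2.83, 1.2932], 'tvec': [0.5382, 0.1658, 0.9462]}
[[0.0002, -0.9579, -0.287, 0.078], [1.0, 0.0002, 0.0001, -0.0003], [-0.0001, -0.287, 0.9579, -0.1401], [0.0, 0.0, 0.0, 1.0]] [[375.6, 0.0, 278.7], [0.0, 375.6, 205.6], [0.0, 0.0, 1.0]]
```

View pics/top0.png

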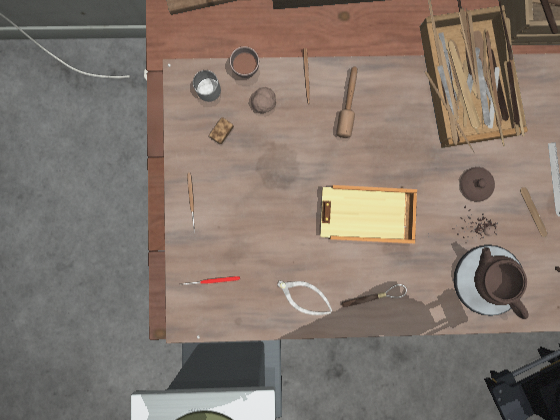

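View pics/side0.png

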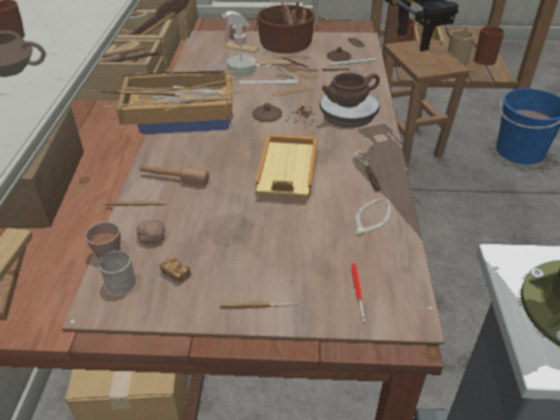

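The top view shows the case at (368,214) with its pull at (326,212), so it opens towards image left, which is world +y. What could be taken for the needle tool:
- Brown handle with a steel tip at (191,200). It lies left of the case, near the cork at (221,130).
- Red look-alike at (210,281).
- Plain sticks at (306,76) and (533,211).
- Ribbon tool at (375,297).

I choose (191,200) and will check it in a crop.

```bash
cat > h.py <<'E'
import numpy as np,cv2
from cell import ctrl,vision
from scipy.spatial.transform import Rotation as R
def cam(n,st=None):
    c=vision.get_calibration(n); K=np.array(c["mtx"])
    if n=="wrist":
        T=np.array(c["tool_from_camera"]); q=st["tcp_rot"]; Rt=R.from_quat([q[1],q[2],q[3],q[0]]).as_matrix()
        Rw=Rt@T[:3,:3]; o=Rt@T[:3,3]+np.array(st["position"])
    else:
        Rc=cv2.Rodrigues(np.array(c["rvec"]))[0]; Rw=Rc.T; o=-Rc.T@np.array(c["tvec"]).ravel()
    return K,Rw,o
def unproj(cm,uv,z):
    K,Rw,o=cm; d=Rw@np.linalg.inv(K)@np.array([uv[0],uv[1],1.]); return o+d*(z-o[2])/d[2]
def proj(cm,p):
    K,Rw,o=cm; q=K@Rw.T@(np.array(p)-o); return q[:2]/q[2]
def Rt():
    q=ctrl.read_state()["tcp_rot"]; return R.from_quat([q[1],q[2],q[3],q[0]]).as_matrix()
E
python3 - <<'E'
from h import *
c=cam("top")
for n,uv,z in [("tip",(194,228),.005),("butt",(190,173),.005),("pull",(326,212),.045),("lid R end",(407,214),.027),("caseTL",(321,187),.034),("caseBL",(321,237),.0205),("TR",(417,189),.034),("BR",(415,243),.034),("cork",(221,130),.022),("calip",(305,297),.005)]:
    print(n,unproj(c,uv,z).round(3))
im=cv2.imread("pics/top0.png")
a=cv2.resize(im[160:240,160:240],(400,400),interpolation=cv2.INTER_CUBIC)
b=cv2.resize(im[175:255,310:430],(600,400)[:2],interpolation=cv2.INTER_CUBIC)
b=cv2.resize(b,(400,267)); b=cv2.copyMakeBorder(b,0,133,0,0,0)
cv2.imwrite("pics/crop.png",np.hstack([a,b]))
E
```

```text
tip [0.515 0.014 0.005]
butt [0.639 0.021 0.005]
pull [ 0.542 -0.28   0.045]
lid R end [ 0.534 -0.463  0.027]
caseTL [ 0.598 -0.272  0.034]
caseBL [ 0.488 -0.27   0.02 ]
TR [ 0.589 -0.485  0.034]
BR [ 0.47  -0.476  0.034]
cork [ 0.732 -0.052  0.022]
calip [ 0.354 -0.232  0.005]
```

View pics/crop.png

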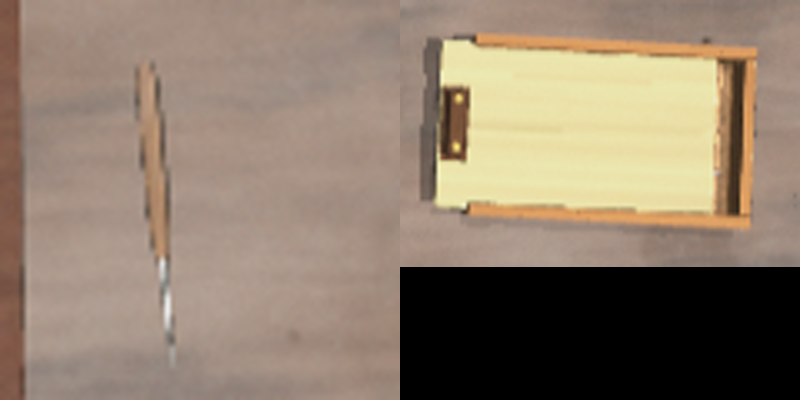

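The crop confirms the choice: bamboo handle with a steel needle, handle from crop (146,62) to (163,258), tip at (172,362). The lid is already about 20 mm open, with its rear edge at crop (717,130).

```bash
cat >> h.py <<'E'
def plan(p,ydir):
    """shift (normalised, tool axes) and z-turn (normalised) to TCP at p with tool y along ydir, pointing down"""
    s=ctrl.read_state(); M=Rt(); sh=M.T@(np.array(p)-s["position"])/.15
    y=np.array([*ydir,0.]);y/=np.linalg.norm(y)
    if y@M[:,1]<0 and abs(y@M[:,1])>.3: y=-y
    z=np.array([0,0,-1.]); D=np.column_stack([np.cross(y,z),y,z])
    rv=R.from_matrix(M.T@D).as_rotvec()
    print("shift",sh.round(4),"turn",(rv/np.radians(60)).round(4),"t",round(s["time_s"],2))
E
python3 - <<'E'
from h import *
c=cam("top")
P=[unproj(c,u,.034)[:2] for u in [(332.5,186.4),(416.5,190),(331,236.5),(415,243)]]
print(np.round(P,3)); 
for a,b in((1,0),(3,2)): d=P[a]*-1+P[b]; print(np.degrees(np.arctan2(d[1],d[0])))
b=unproj(c,(189.2,172.4),.005);t=unproj(c,(194.4,232.4),.005);print(b,t,np.linalg.norm(b-t),np.degrees(np.arctan2(*(b-t)[1::-1])))
print(unproj(c,(310+55/3.333,175+124/3.333),.045))
plan([.54,-.28,.15],(0.045,1))
E
```

```text
[[ 0.599 -0.297]
 [ 0.587 -0.484]
 [ 0.489 -0.291]
 [ 0.47  -0.476]]
86.30265905667883
84.19836820367146
[0.64048114 0.02278179 0.005     ] [0.50485827 0.01311587 0.005     ] 0.1359668843078949 4.076609857716264
[ 0.54175393 -0.28093267  0.045     ]
shift [ 2.5806 -1.2005  0.6255] turn [-0.0016  0.0005  0.4276] t 0.1
```

drive_tool(delta_pos=[[1, -0.46, 0], [1, -0.46, 0], [1, -0.46, 0], [1, -0.46, 0]], turn=[[0, 0, 0], [0, 0, 0], [0, 0, 0], [0, 0, 0]], hand=[0.5, 0.5, 0.5, 0.5], squeeze=20)

```text
time_s: 0.5
position: [0.3712, -0.4698, 0.2444]
tcp_rot: [-0.001, 0.979, 0.205, 0.001]
force: [0.2, -0.3, 0.0]
finger_gap: 0.0628
finger_force: 0.0
```

drive_tool(delta_pos=[[1, -0.46, 0], [1, -0.46, 0], [1, -0.46, 0], [1, -0.46, 0]], turn=[[0, 0, 0], [0, 0, 0], [0, 0, 0], [0, 0, 0]], hand=[0.5, 0.5, 0.5, 0.5])

```text
time_s: 0.9
position: [0.4809, -0.3472, 0.2444]
tcp_rot: [-0.001, 0.979, 0.204, 0.001]
force: [0.3, 0.0, 0.2]
finger_gap: 0.0444
finger_force: 0.0
```

drive_tool(delta_pos=[[0.58, -0.28, 0.62], [0.58, -0.28, 0.62], [0.58, -0.28, 0.62], [0.58, -0.28, 0.62], [0.58, -0.28, 0.62], [0.58, -0.28, 0.62]], turn=[[0, 0, 0.45], [0, 0, 0.45], [0, 0, 0.45], [0, 0, 0.45], [0, 0, 0.45], [0, 0, 0.45]], hand=[0.5, 0.5, 0.5, 0.5, 0.5, 0.5])

```text
time_s: 1.5
position: [0.5398, -0.2831, 0.1526]
tcp_rot: [0.001, 0.999, -0.035, 0.0]
force: [-0.0, 0.0, -0.4]
finger_gap: 0.0437
finger_force: 0.0
```

Run:
```python
from h import *
s=ctrl.read_state();print(s["time_s"],s["position"],s["tcp_rot"])
cv2.imwrite("pics/w1.png",vision.grab_frame("wrist")[:,:,::-1])
plan([.542,-.28,.15],(0.078,1))
```

```text
1.5 [ 0.53975321 -0.28308289  0.15256103] [ 9.76851778e-04  9.99396372e-01 -3.47243924e-02  3.92333217e-04]
shift [ 0.0127 -0.0224  0.0193] turn [ 0.0019 -0.0015  0.0073] t 1.55
```

View pics/w1.png

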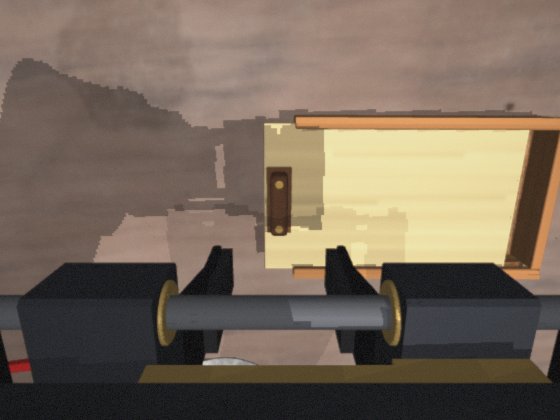

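The wrist view shows the pull's centre at (279,201) and the case edges at (295,121)–(560,123) and (295,270)–(540,275).

Run:
```python
from h import *
s=ctrl.read_state(); c=cam("wrist",s)
p=unproj(c,(279,201),.045);print("pull",p)
a=unproj(c,(297,121),.034);b=unproj(c,(556,123),.034);print(a,b,np.degrees(np.arctan2(*(a-b)[1::-1])))
for u in [(297,270),(538,275)]:print(unproj(c,u,.034))
plan([p[0],p[1],.054],(0.075,1))
```

```text
pull [ 0.54695507 -0.28434967  0.045     ]
[ 0.59894814 -0.30018883  0.034     ] [ 0.58534319 -0.47496568  0.034     ] 85.54896938126869
[ 0.48857727 -0.29399539  0.034     ]
[ 0.47132398 -0.4772206   0.034     ]
shift [0.0467 0.0029 0.6594] turn [ 0.0019 -0.0015  0.0045] t 1.55
```

drive_tool(delta_pos=[[0.047, 0.003, 0.3], [0.047, 0.003, 0.5], [0.047, 0.003, 0.66], [0.047, 0.003, 0.66], [0.047, 0.003, 0.66], [0.047, 0.003, 0.66], [0.047, 0.003, 0.66], [0.047, 0.003, 0.66], [0.047, 0.003, 0.66], [0.047, 0.003, 0.66]], turn=[[0, 0, 0.005], [0, 0, 0.005], [0, 0, 0.005], [0, 0, 0.005], [0, 0, 0.005], [0, 0, 0.005], [0, 0, 0.005], [0, 0, 0.005], [0, 0, 0.005], [0, 0, 0.005]], hand=[0.5, 0.5, 0.5, 0.5, 0.3, 0.1, 0, 0, 0, 0], squeeze=15)

```text
time_s: 2.55
position: [0.5474, -0.2822, 0.0531]
tcp_rot: [0.0, 0.999, -0.037, 0.0]
force: [0.1, -1.7, 3.2]
finger_gap: 0.0121
finger_force: 15.0
```

Gripped: the gap is 12.1 mm. Now slide it open.

drive_tool(delta_pos=[[0, -0.05, 0], [0, -0.12, 0], [0, -0.2, 0], [0, -0.28, 0], [0, -0.36, 0], [0, -0.44, 0], [0, -0.52, 0], [0, -0.6, 0], [0, -0.68, 0], [0, -0.76, 0], [0, -0.82, 0], [0, -0.86, 0], [0, -0.86, 0], [0, -0.86, 0]], turn=[[0, 0, 0], [0, 0, 0], [0, 0, 0], [0, 0, 0], [0, 0, 0], [0, 0, 0], [0, 0, 0], [0, 0, 0], [0, 0, 0], [0, 0, 0], [0, 0, 0], [0, 0, 0], [0, 0, 0], [0, 0, 0]], hand=[0, 0, 0, 0, 0, 0, 0, 0, 0, 0, 0, 0, 0, 0])

```text
time_s: 3.95
position: [0.5572, -0.1496, 0.0531]
tcp_rot: [-0.001, 0.999, -0.036, 0.0]
force: [-1.1, 1.2, 5.8]
finger_gap: 0.0118
finger_force: 15.0
```

drive_tool(delta_pos=[[0, 0, 0], [0, 0, 0], [0, 0, 0], [0, 0, -0.3], [0, 0, -0.6], [-0.15, 0.2, -0.78], [-0.25, 0.5, -0.78], [-0.3, 0.8, -0.78], [-0.33, 1, -0.78], [-0.33, 1, -0.78], [-0.33, 1, -0.78]], turn=[[0, 0, 0], [0, 0, 0], [0, 0, 0], [0, 0, 0], [0, 0, 0], [0, 0, 0], [0, 0, 0], [0, 0, 0], [0, 0, 0], [0, 0, 0], [0, 0, 0]], hand=[0.35, 0.35, 0.35, 0.35, 0.35, 0.35, 0.35, 0.35, 0.35, 0.35, 0.35])

```text
time_s: 5.05
position: [0.4959, -0.2991, 0.169]
tcp_rot: [-0.001, 0.999, -0.038, -0.0]
force: [0.2, 0.9, -0.1]
finger_gap: 0.0304
finger_force: 0.0
```

drive_tool(delta_pos=[[0, 0.3, 0], [0, 0.5, 0], [0, 0.5, 0], [0, 0.5, 0]], turn=[[0, 0, 0], [0, 0, 0], [0, 0, 0], [0, 0, 0]], hand=[0.35, 0.35, 0.35, 0.35])

```text
time_s: 5.45
position: [0.4915, -0.3721, 0.169]
tcp_rot: [-0.001, 0.999, -0.036, -0.0]
force: [-0.1, 0.2, 0.3]
finger_gap: 0.0307
finger_force: 0.0
```

Run:
```python
from h import *
s=ctrl.read_state();print(s["time_s"],s["position"],s["tcp_rot"])
np.save("s2.npy",np.r_[s["position"],s["tcp_rot"]])
cv2.imwrite("pics/w2.png",cv2.resize(vision.grab_frame("wrist")[:,:,::-1],(800,600)))
```

```text
5.45 [ 0.49146657 -0.37212805  0.16900511] [-9.01940982e-04  9.99340576e-01 -3.62985217e-02 -1.33956527e-04]
```

View pics/w2.png

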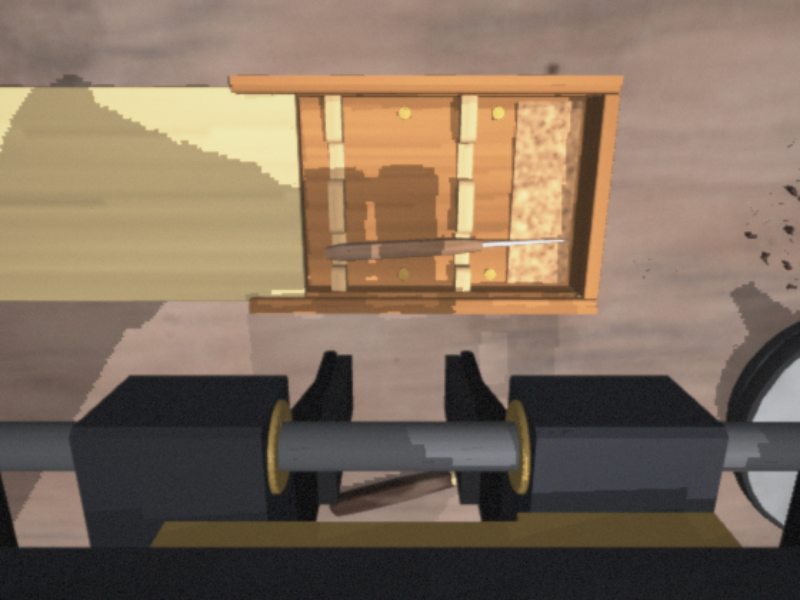

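The lid is fully open. The twin lies in the near notches at (325–560,247). The empty notches are at (337,161) and (466,161).

Run:
```python
from h import *
v=np.load("s2.npy"); c=cam("wrist",{"position":v[:3],"tcp_rot":v[3:]})
f=.7
U=lambda u,z:unproj(c,(u[0]*f,u[1]*f),z)
A=U((337,161),.018);B=U((466,161),.018);print("notches",A,B,np.linalg.norm(A-B))
rest=B+(A-B)*33.5/70;print("rest",rest,np.degrees(np.arctan2(*(A-B)[1::-1])))
tL=U((336,248),.014);tR=U((465,245),.014);print(tL,tR)
# case corners
for u in [(230,77),(622,77),(597,313),(250,313)]:print(u,U(u,.034))
r=U((596,95),.034),U((582,298),.034);print(r)
# predicted from case frame fit: outer corners
w=[U(u,.034)[:2] for u in [(622,77),(597,313)]]
e=w[0]-w[1];print(np.linalg.norm(e)); yv=-e/np.linalg.norm(e); xv=np.array([yv[1],-yv[0]])
print("xv",xv); o=(w[0]+w[1])/2+xv*.084; print("case o",o,"rest",o+xv*.0205-yv*.019)
c0=cam("top")
plan([.585,.018,.10],(-.07,1))
```

```text
notches [ 0.55742344 -0.34454507  0.018     ] [ 0.55250814 -0.41238079  0.018     ] 0.06801355816323906
rest [ 0.55486046 -0.37991655  0.018     ] 85.85565362894938
[ 0.51019258 -0.33855403  0.014     ] [ 0.50669802 -0.41064685  0.014     ]
(230, 77) [ 0.6005646  -0.29950643  0.034     ]
(622, 77) [ 0.58700068 -0.48612643  0.034     ]
(597, 313) [ 0.46842977 -0.47825339  0.034     ]
(250, 313) [ 0.48191084 -0.29101955  0.034     ]
(array([ 0.57978874, -0.47402937,  0.034     ]), array([ 0.47753804, -0.46994898,  0.034     ]))
0.11883200087935991
xv [0.06625349 0.99780282]
case o [ 0.53328052 -0.39837447] rest [ 0.55359697 -0.37917833]
shift [ 0.4353 -2.6307  0.4662] turn [-1.900e-03 -1.000e-04 -1.344e-01] t 5.5
```

drive_tool(delta_pos=[[0, -0.3, 0], [0, -0.6, 0], [0, -0.9, 0], [0, -1, 0]], turn=[[0, 0, 0], [0, 0, 0], [0, 0, 0], [0, 0, 0]], hand=[0.35, 0.35, 0.35, 0.35])

```text
time_s: 5.9
position: [0.5032, -0.2154, 0.1698]
tcp_rot: [-0.001, 1.0, -0.031, 0.0]
force: [-0.8, 0.2, -0.7]
finger_gap: 0.0306
finger_force: 0.0
```

drive_tool(delta_pos=[[0.1, -0.33, 0], [0.15, -0.66, 0], [0.2, -1, 0], [0.2, -1, 0]], turn=[[0, 0, 0], [0, 0, 0], [0, 0, 0], [0, 0, 0]], hand=[0.35, 0.35, 0.35, 0.35])

```text
time_s: 6.3
position: [0.5439, -0.0659, 0.1701]
tcp_rot: [-0.002, 1.0, -0.03, 0.001]
force: [0.4, -0.1, 0.1]
finger_gap: 0.0305
finger_force: 0.0
```

drive_tool(delta_pos=[[0.07, -0.3, 0.13], [0.07, -0.63, 0.13], [0.07, -0.63, 0.13], [0.07, -0.63, 0.13], [0.07, -0.63, 0.13]], turn=[[0, 0, -0.13], [0, 0, -0.13], [0, 0, -0.13], [0, 0, -0.13], [0, 0, -0.13]], hand=[0.35, 0.35, 0.35, 0.35, 0.35])

```text
time_s: 6.8
position: [0.56, 0.016, 0.1501]
tcp_rot: [0.001, 1.0, 0.031, -0.0]
force: [-0.2, 0.0, 0.1]
finger_gap: 0.0308
finger_force: 0.0
```

Run:
```python
from h import *
s=ctrl.read_state();print(s["time_s"],s["position"],s["tcp_rot"],s["joint_pos"].round(2))
np.save("s3.npy",np.r_[s["position"],s["tcp_rot"]])
cv2.imwrite("pics/w3.png",cv2.resize(vision.grab_frame("wrist")[:,:,::-1],(800,600)))
```

```text
6.8 [0.56003064 0.01595663 0.15006873] [ 5.07788267e-04  9.99516210e-01  3.10979674e-02 -6.82220234e-05] [ 0.33  0.23 -0.46  1.78  0.11  1.16 -1.67]
```

View pics/w3.png

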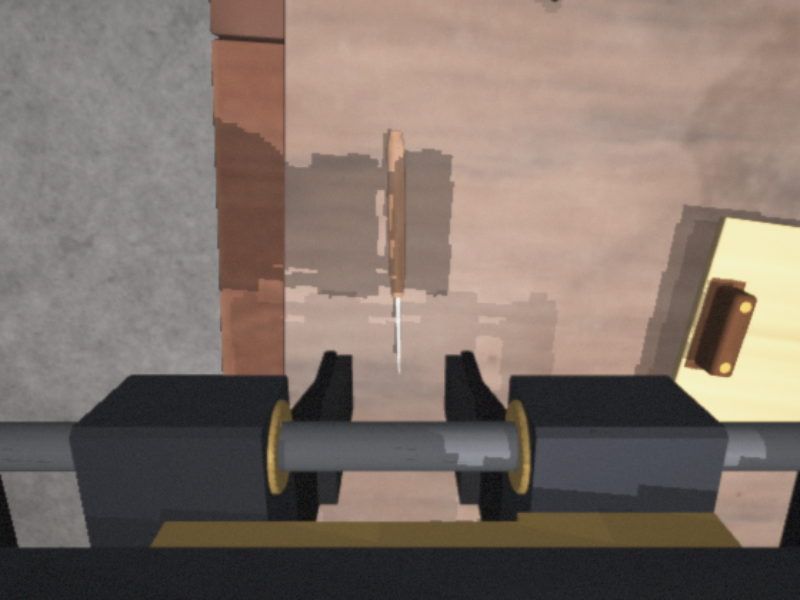

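The tool lies upright in the view, handle (394,130) to (399,296), tip (399,372), between the fingers' lines.

Run:
```python
from h import *
v=np.load("s3.npy"); c=cam("wrist",{"position":v[:3],"tcp_rot":v[3:]})
U=lambda u,z:unproj(c,(u[0]*.7,u[1]*.7),z)
b=U((395,131),.006);e=U((398.5,296),.006);t=U((399,373),.0045);print(b,e,t,np.linalg.norm(b-e),np.linalg.norm(b-t))
d=(b-e)/np.linalg.norm(b-e);g=(b+e)/2;print("grip",g,np.degrees(np.arctan2(d[1],d[0])))
plan([g[0],g[1],.026],(-d[1],d[0]))
```

```text
[0.6387051  0.02222077 0.006     ] [0.55158046 0.01498055 0.006     ] [0.50442901 0.01172982 0.0045    ] 0.08742496323933582 0.1346936455078097
grip [0.59514278 0.01860066 0.006     ] 4.750472969245273
shift [ 0.2345 -0.0082  0.8273] turn [ 0.001   0.0001 -0.021 ] t 6.85
```

drive_tool(delta_pos=[[0.234, -0.008, 0.3], [0.234, -0.008, 0.6], [0.234, -0.008, 0.75], [0.234, -0.008, 0.833], [0.234, -0.008, 0.833], [0.234, -0.008, 0.833], [0.234, -0.008, 0.833], [0.234, -0.008, 0.833], [0.234, -0.008, 0.833], [0.234, -0.008, 0.833]], turn=[[0, 0, -0.02], [0, 0, -0.02], [0, 0, -0.02], [0, 0, -0.02], [0, 0, -0.02], [0, 0, -0.02], [0, 0, -0.02], [0, 0, -0.02], [0, 0, -0.02], [0, 0, -0.02]], hand=[0.35, 0.35, 0.35, 0.35, 0.35, 0.2, 0, 0, 0, 0], squeeze=12)

```text
time_s: 7.85
position: [0.5956, 0.0198, 0.0258]
tcp_rot: [0.0, 0.999, 0.042, 0.0]
force: [-0.1, -0.1, 3.8]
finger_gap: 0.0088
finger_force: 12.0
```

drive_tool(delta_pos=[[0, 0, -0.1], [0, 0, -0.3], [0, 0, -0.6], [0, 0, -0.9], [0, 0, -0.9]], turn=[[0, 0, 0], [0, 0, 0], [0, 0, 0], [0, 0, 0], [0, 0, 0]], hand=[0, 0, 0, 0, 0])

```text
time_s: 8.35
position: [0.5996, 0.021, 0.1685]
tcp_rot: [0.0, 0.999, 0.042, 0.007]
force: [0.1, 0.4, 0.5]
finger_gap: 0.009
finger_force: 12.0
```

Run:
```python
from h import *
s=ctrl.read_state();print(s["time_s"],s["position"],s["finger_gap"])
w=vision.grab_frame("wrist")[:,:,::-1];d=vision.grab_frame("side")[:,:,::-1]
p=proj(cam("side"),s["position"]).astype(int);print(p)
x,y=p; a=cv2.resize(d[max(0,y-70):y+70,max(0,x-70):x+70],(390,390),interpolation=cv2.INTER_CUBIC)
b=cv2.resize(w[120:420,80:480],(400,390)) 
cv2.imwrite("pics/g.png",np.hstack([a,b]))
plan([.554,-.379,.12],(1,-.07))
```

```text
8.35 [0.59962184 0.02101604 0.16851566] 0.008994789599285668
[236 236]
shift [-0.5033  2.6293  0.2826] turn [ 0.003  -0.0025 -1.3534] t 8.45
```

View pics/g.png

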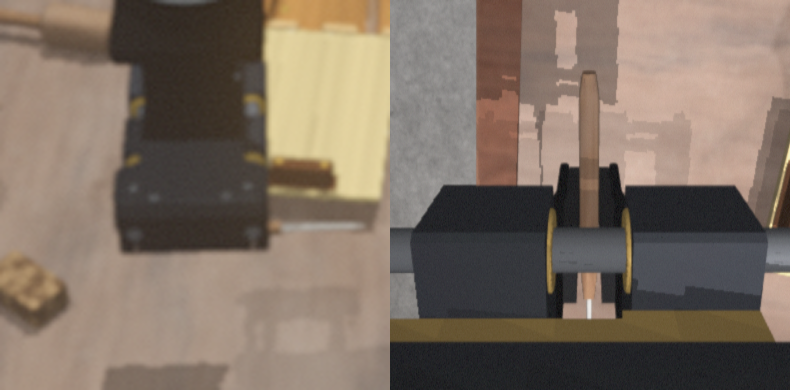

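Held level between the pads, with the tip towards the robot; the butt is at crop (589,72) and the handle's front end at (589,297). Carry it towards the case.

drive_tool(delta_pos=[[0, 0.15, 0], [0, 0.4, 0], [0, 0.7, 0], [0, 1, 0], [0, 1, 0]], turn=[[0, 0, 0], [0, 0, 0], [0, 0, 0], [0, 0, 0], [0, 0, 0]], hand=[0, 0, 0, 0, 0])

```text
time_s: 8.95
position: [0.6057, -0.1392, 0.158]
tcp_rot: [0.002, 0.999, 0.036, -0.002]
force: [-0.3, -0.8, -0.2]
finger_gap: 0.009
finger_force: 12.0
```

drive_tool(delta_pos=[[-0.1, 0.2, 0], [-0.2, 0.4, 0], [-0.3, 0.6, 0], [-0.4, 0.8, 0], [-0.5, 1, 0], [-0.5, 1, 0], [-0.5, 1, 0], [-0.5, 1, 0]], turn=[[0, 0, -0.1], [0, 0, -0.24], [0, 0, -0.38], [0, 0, -0.52], [0, 0, -0.66], [0, 0, -0.7], [0, 0, -0.7], [0, 0, -0.7]], hand=[0, 0, 0, 0, 0, 0, 0, 0])

```text
time_s: 9.75
position: [0.5453, -0.2837, 0.1591]
tcp_rot: [-0.001, 0.918, 0.397, -0.0]
force: [-0.5, -0.4, -0.2]
finger_gap: 0.0089
finger_force: 12.0
```

Run:
```python
from h import *
s=ctrl.read_state();print(s["time_s"],s["position"],s["finger_gap"],s["joint_pos"].round(2))
c=vision.get_calibration("wrist");T=np.array(c["tool_from_camera"]);K=np.array(c["mtx"])
for u in [(279,175),(279,348.5)]:
    d=T[:3,:3]@np.linalg.inv(K)@[*u,1]; print(T[:3,3]+d*(.0215-T[2,3])/d[2])
plan([.554,-.379,.12],(1,-.07))
```

```text
9.75 [ 0.54527524 -0.28371725  0.15911655] 0.008888955435987205 [ 0.77  0.33 -0.41  1.64  0.14  1.2  -0.42]
[ 0.04378694 -0.00046077  0.0215    ]
[-0.0458414  -0.00042027  0.0215    ]
shift [-0.4231  0.478   0.2596] turn [-0.0019 -0.001  -0.6537] t 9.75
```

drive_tool(delta_pos=[[-0.1, 0.12, 0.05], [-0.2, 0.24, 0.1], [-0.3, 0.36, 0.15], [-0.42, 0.478, 0.2], [-0.42, 0.478, 0.26], [-0.42, 0.478, 0.26], [-0.42, 0.478, 0.26], [-0.42, 0.478, 0.26]], turn=[[0, 0, -0.1], [0, 0, -0.24], [0, 0, -0.38], [0, 0, -0.52], [0, 0, -0.654], [0, 0, -0.654], [0, 0, -0.654], [0, 0, -0.654]], hand=[0, 0, 0, 0, 0, 0, 0, 0])

```text
time_s: 10.55
position: [0.5556, -0.3786, 0.1217]
tcp_rot: [0.0, 0.731, 0.682, 0.0]
force: [-0.0, 0.4, -0.7]
finger_gap: 0.0091
finger_force: 12.0
```

Run:
```python
from h import *
s=ctrl.read_state();print(s["time_s"],s["position"],s["finger_gap"])
np.save("s4.npy",np.r_[s["position"],s["tcp_rot"]])
plan([.5545,-.379,.045],(1,-.07))
w=vision.grab_frame("wrist")[:,:,::-1];d=vision.grab_frame("top")[:,:,::-1]
a=cv2.resize(d[160:260,290:430],(560,400),interpolation=cv2.INTER_CUBIC)
cv2.imwrite("pics/p.png",cv2.resize(w,(800,600)))
```

```text
10.55 [ 0.55556932 -0.3785848   0.12174031] 0.009050621430187504
shift [-0.0033 -0.0073  0.5116] turn [ 0.0008 -0.      0.0002] t 10.55
```

View pics/p.png

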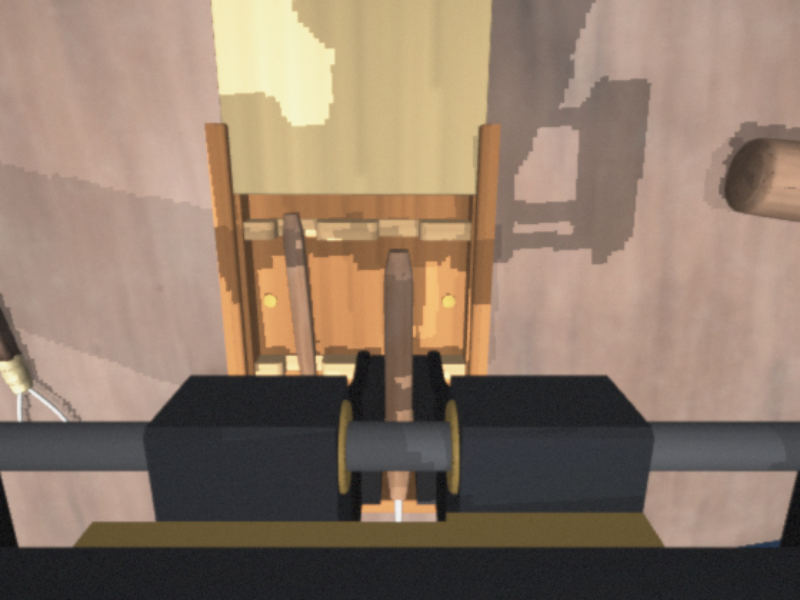

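The notch of the empty pair shows at (399,229), straight in line with the handle at col 398. The twin is seated at (298,290).

Run:
```python
from h import *
v=np.load("s4.npy"); c=cam("wrist",{"position":v[:3],"tcp_rot":v[3:]})
U=lambda u,z:unproj(c,(u[0]*.7,u[1]*.7),z)
A=U((399.5,229),.015);print(A, U((243,215),.034),U((472,215),.034))
M=Rt()
print("tool coords of notch",M.T@(A-v[:3]))
for u in [(375,0),(422,0),(316,0)]: print((M.T@(U((u[0],229),.018)-v[:3])))
```

```text
[ 0.5578813  -0.34253594  0.015     ] [ 0.49217953 -0.32866772  0.034     ] [ 0.58917262 -0.33542724  0.034     ]
tool coords of notch [ 0.03618386 -0.00029454  0.10671926]
[ 0.03670231 -0.01151837  0.10370818]
[0.03669733 0.01000096 0.10372886]
[ 0.03670856 -0.03852897  0.10368222]
```

Aligned within 1 mm, so straight down.

drive_tool(delta_pos=[[0, 0, 0.15], [0, 0, 0.3], [0, 0, 0.42], [0, 0, 0.48], [0, 0, 0.53], [0, 0, 0.56], [0, 0, 0.575], [0, 0, 0.575]], turn=[[0, 0, 0], [0, 0, 0], [0, 0, 0], [0, 0, 0], [0, 0, 0], [0, 0, 0], [0, 0, 0], [0, 0, 0]], hand=[0, 0, 0, 0, 0, 0, 0, 0])

```text
time_s: 11.45
position: [0.5548, -0.3803, 0.0351]
tcp_rot: [0.0, 0.731, 0.682, 0.0]
force: [-0.4, 0.6, 0.0]
finger_gap: 0.009
finger_force: 12.0
```

drive_tool(delta_pos=[[0, 0, 0.007], [0, 0, 0.007], [0, 0, 0.007], [0, 0, 0.007], [0, 0, 0.007], [0, 0, -0.1], [0, 0, -0.3], [0, 0, -0.55], [0, 0, -0.8], [0, 0, -0.8], [0, 0, -0.8]], turn=[[0, 0, 0], [0, 0, 0], [0, 0, 0], [0, 0, 0], [0, 0, 0], [0, 0, 0], [0, 0, 0], [0, 0, 0], [0, 0, 0], [0, 0, 0], [0, 0, 0]], hand=[0, 0.15, 0.27, 0.27, 0.27, 0.27, 0.27, 0.27, 0.27, 0.27, 0.27])

```text
time_s: 12.55
position: [0.5554, -0.3805, 0.1574]
tcp_rot: [0.002, 0.731, 0.682, 0.0]
force: [-0.0, -0.2, -0.8]
finger_gap: 0.0239
finger_force: 0.0
```

Run:
```python
from h import *
s=ctrl.read_state();print(s["time_s"],s["position"],s["finger_gap"])
np.save("s5.npy",np.r_[s["position"],s["tcp_rot"]])
w=vision.grab_frame("wrist")[:,:,::-1]
cv2.imwrite("pics/p2.png",cv2.resize(w,(800,600)))
plan([.557,-.15,.13],(.07,1))
```

```text
12.55 [ 0.55541457 -0.38048685  0.15738372] 0.02392580117215745
shift [ 1.5316 -0.0896  0.169 ] turn [-2.0000e-04  7.0000e-04 -1.4996e+00] t 12.6
```

View pics/p2.png

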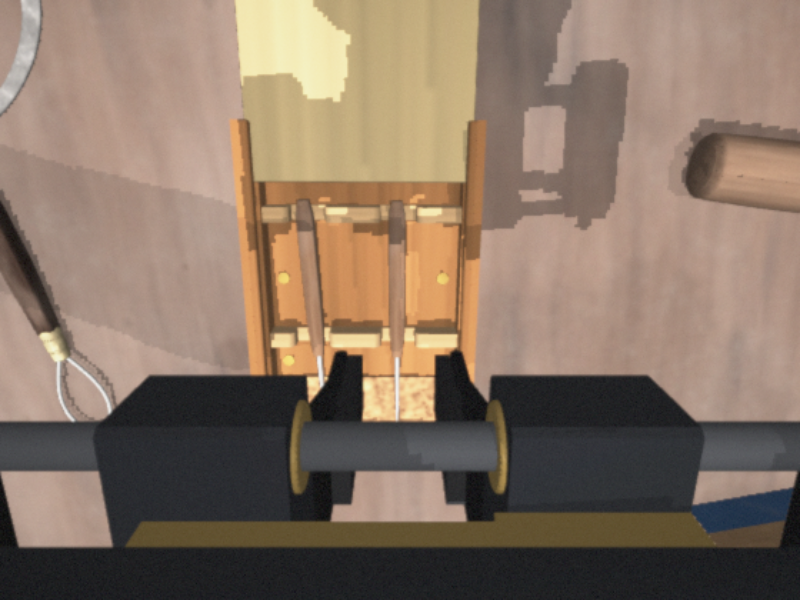

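The tool lies in both notches (handle col 397, battens at rows 213 and 338), parallel to the twin, with its point at the closed end. Now return to the pull.

drive_tool(delta_pos=[[0.2, 0, 0], [0.4, 0, 0], [0.6, 0, 0], [0.8, 0, 0], [1, 0, 0], [1, 0, 0], [1, 0, 0], [1, 0, 0], [1, 0, 0]], turn=[[0, 0, 0.13], [0, 0, 0.27], [0, 0, 0.41], [0, 0, 0.55], [0, 0, 0.69], [0, 0, 0.83], [0, 0, 0.97], [0, 0, 1], [0, 0, 1]], hand=[0.4, 0.4, 0.4, 0.4, 0.4, 0.4, 0.4, 0.4, 0.4])

```text
time_s: 13.5
position: [0.564, -0.2301, 0.1534]
tcp_rot: [-0.001, 0.974, 0.225, -0.001]
force: [-0.9, -0.4, 0.3]
finger_gap: 0.0351
finger_force: 0.0
```

Run:
```python
from h import *
plan([.557,-.15,.13],(.07,1))
```

```text
shift [ 0.1927 -0.4997  0.1564] turn [-0.0014  0.0024  0.5007] t 13.5
```

drive_tool(delta_pos=[[0.19, -0.3, 0.15], [0.19, -0.5, 0.15], [0.19, -0.5, 0.15], [0.19, -0.5, 0.15], [0.19, -0.5, 0.15], [0.19, -0.5, 0.15]], turn=[[0, 0, 0.13], [0, 0, 0.27], [0, 0, 0.41], [0, 0, 0.5], [0, 0, 0.5], [0, 0, 0.5]], hand=[0.4, 0.4, 0.4, 0.4, 0.4, 0.4])

```text
time_s: 14.1
position: [0.5573, -0.1507, 0.1318]
tcp_rot: [-0.0, 0.999, -0.033, -0.001]
force: [0.2, 0.1, 0.3]
finger_gap: 0.0345
finger_force: 0.0
```

Run:
```python
from h import *
plan([.557,-.1496,.054],(.07,1))
```

```text
shift [-0.0017 -0.0071  0.5185] turn [-0.0002  0.001   0.0029] t 14.1
```

drive_tool(delta_pos=[[0, -0.007, 0.25], [0, -0.007, 0.45], [0, -0.007, 0.518], [0, -0.007, 0.518], [0, -0.007, 0.518], [0, -0.007, 0.518], [0, -0.007, 0.518], [0, -0.007, 0.518]], turn=[[0, 0, 0], [0, 0, 0], [0, 0, 0], [0, 0, 0], [0, 0, 0], [0, 0, 0], [0, 0, 0], [0, 0, 0]], hand=[0.4, 0.4, 0.4, 0.4, 0.2, 0, 0, 0], squeeze=20)

```text
time_s: 14.9
position: [0.5585, -0.1498, 0.0557]
tcp_rot: [0.0, 0.999, -0.035, 0.001]
force: [0.2, 0.7, 3.4]
finger_gap: 0.0119
finger_force: 20.0
```

drive_tool(delta_pos=[[0, 0.05, 0], [0, 0.12, 0], [0, 0.19, 0], [0, 0.26, 0], [0, 0.33, 0], [0, 0.4, 0], [0, 0.47, 0], [0, 0.54, 0], [0, 0.61, 0], [0, 0.68, 0], [0, 0.75, 0], [0, 0.81, 0], [0, 0.85, 0], [0, 0.89, 0], [0, 0.92, 0], [0, 0.94, 0], [0, 0.94, 0], [0, 0.94, 0]], turn=[[0, 0, 0], [0, 0, 0], [0, 0, 0], [0, 0, 0], [0, 0, 0], [0, 0, 0], [0, 0, 0], [0, 0, 0], [0, 0, 0], [0, 0, 0], [0, 0, 0], [0, 0, 0], [0, 0, 0], [0, 0, 0], [0, 0, 0], [0, 0, 0], [0, 0, 0], [0, 0, 0]], hand=[0, 0, 0, 0, 0, 0, 0, 0, 0, 0, 0, 0, 0, 0, 0, 0, 0, 0])

```text
time_s: 16.7
position: [0.548, -0.2923, 0.0557]
tcp_rot: [0.001, 0.999, -0.035, 0.001]
force: [-0.8, 0.3, 5.0]
finger_gap: 0.0117
finger_force: 20.0
```

drive_tool(delta_pos=[[0, 0.01, 0], [0, 0.02, 0], [0, 0.03, 0], [0, 0.04, 0], [0, 0.04, 0]], turn=[[0, 0, 0], [0, 0, 0], [0, 0, 0], [0, 0, 0], [0, 0, 0]], hand=[0, 0, 0, 0, 0])

```text
time_s: 17.2
position: [0.5476, -0.2977, 0.0557]
tcp_rot: [0.001, 0.999, -0.035, 0.0]
force: [-1.3, 1.3, 6.0]
finger_gap: 0.012
finger_force: 20.0
```

drive_tool(delta_pos=[[0, 0.01, 0], [0, 0.02, 0], [0, 0.03, 0], [0, 0.03, 0]], turn=[[0, 0, 0], [0, 0, 0], [0, 0, 0], [0, 0, 0]], hand=[0, 0, 0, 0])

```text
time_s: 17.6
position: [0.5473, -0.3022, 0.0557]
tcp_rot: [0.001, 0.999, -0.035, 0.0]
force: [-0.3, 0.7, 6.0]
finger_gap: 0.0121
finger_force: 20.0
```

drive_tool(delta_pos=[[0, 0.01, 0], [0, 0.02, 0], [0, 0.02, 0], [0, 0.02, 0]], turn=[[0, 0, 0], [0, 0, 0], [0, 0, 0], [0, 0, 0]], hand=[0, 0, 0, 0])

```text
time_s: 18.0
position: [0.5472, -0.304, 0.0557]
tcp_rot: [-0.0, 0.999, -0.035, 0.0]
force: [-1.1, 3.1, 5.6]
finger_gap: 0.0121
finger_force: 20.0
```

drive_tool(delta_pos=[[0, 0.01, 0], [0, 0.02, 0], [0, 0.02, 0], [0, 0.02, 0]], turn=[[0, 0, 0], [0, 0, 0], [0, 0, 0], [0, 0, 0]], hand=[0, 0, 0, 0])

```text
time_s: 18.4
position: [0.5472, -0.3041, 0.0557]
tcp_rot: [-0.002, 0.999, -0.034, -0.0]
force: [-2.8, 7.8, 9.5]
finger_gap: 0.0119
finger_force: 20.0
```

The motion stopped at the shut stop: -0.304, and the force is rising. Release, lift clear and check.

drive_tool(delta_pos=[[0, -0.01, 0], [0, -0.01, 0], [0, -0.01, 0], [0, -0.01, 0], [0, -0.01, -0.2], [0, -0.01, -0.5], [0, -0.01, -0.8], [0, -0.01, -0.8]], turn=[[0, 0, 0], [0, 0, 0], [0, 0, 0], [0, 0, 0], [0, 0, 0], [0, 0, 0], [0, 0, 0], [0, 0, 0]], hand=[0.3, 0.4, 0.4, 0.4, 0.4, 0.4, 0.4, 0.4])

```text
time_s: 19.2
position: [0.5507, -0.3074, 0.1823]
tcp_rot: [0.003, 0.999, -0.035, 0.006]
force: [1.1, -0.7, 0.0]
finger_gap: 0.0347
finger_force: 0.0
```

drive_tool(delta_pos=[[-0.2, 0.3, 0], [-0.35, 0.5, 0], [-0.35, 0.5, 0], [-0.35, 0.5, 0]], turn=[[0, 0, 0], [0, 0, 0], [0, 0, 0], [0, 0, 0]], hand=[0.4, 0.4, 0.4, 0.4])

```text
time_s: 19.6
position: [0.4879, -0.3779, 0.1741]
tcp_rot: [0.0, 0.999, -0.037, -0.0]
force: [0.6, 0.1, 1.4]
finger_gap: 0.035
finger_force: 0.0
```

Run:
```python
from h import *
s=ctrl.read_state();print(s["time_s"],s["position"],s["finger_gap"])
cv2.imwrite("pics/end.png",cv2.resize(vision.grab_frame("wrist")[:,:,::-1],(800,600)))
```

```text
19.6 [ 0.4878994  -0.37792218  0.1741159 ] 0.034957640250390346
```

View pics/end.png

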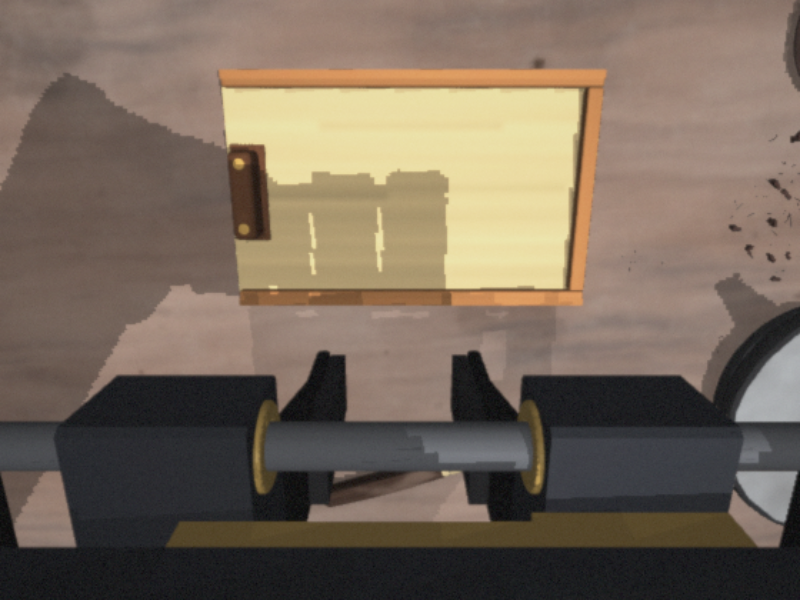

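The lid is shut: its rear edge meets the closed end (583,88)–(568,288), its free end is flush with the case at (225,90), and the gripper is clear of everything.

```bash
python3 -c "
from cell import ctrl
print(ctrl.sign_off())"
```

```text
the job is handed in; nothing more can be done
None
```

The needle tool was laid in the empty notches beside its twin with its point at the closed end, the lid was slid to its shut stop, and the job was handed in at about 20 s; the judge's verdict wasn't shown.

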